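# Unscrew and lift off a dry-pot lid

## Task

Open the aluminium dry-storage pot that has the yellow lid: take the black handle on its crank, wind it anticlockwise seen from above, letting it rise with the thread, for a little over two turns until the thread lets go, then lift the lid off and set it down gently, right way up, on the round white mat. Leave the grey lid on the other pot alone.

Things in the scene. Friction and masses are not known exactly. Their poses are not given: they have to be found in the camera images.
- lid_yellow_grip (a point): Middle of the upright black crank handle on the yellow lid: 16 mm thick, 46 mm tall, 25 mm above the crank arm's top, 69 mm above the lid's rim; pinch it from above. It spins on its pin, so the gripper need not turn as it goes round, and slides easily along a slot in the arm, 30 to 58 mm from the lid's axis (44 is the middle), so the circle need not be exact. Keep the pinch until the lid is set down.
- lid_yellow_base (a point): Centre of the lower rim of the loose yellow lid (61 mm wide, 38 tall, 0.13 kg); z up its axis, x along the crank arm, which reaches 68 mm out. Screwed down, the rim is 60 mm above the table on a fixed pot 84 mm wide with a threaded neck 31 mm tall. Anticlockwise from above it rises 8 mm a turn, pushed by 1 to 3 N; free after 2.2 turns (2.3 to 2.5 is best), then lift over 35 mm.
- mat_top (a point): Centre of the top face of the round white mat, 170 mm across and 4 mm thick, fixed flat on the table; z is up.
- lid_grey_base (a point): The same point of an identical lid in grey, screwed down on an identical second pot, with the same black crank handle: a bystander. The top of its handle is 152 mm above the table.
Mind the look-alikes: they are no part of the job. What is shaped like the part that bears lid_yellow_grip but pink or purple is not meant.

How it is judged:
By the outcome, as a careful person would: the job done as asked, in the order asked, and still so for the second after the job is handed in, with the robot touching nothing.
It also fails if it takes over 61 s, if anything falls off the work surface, if the arm or the gripper's body presses on something with over 40 N, if the wrist force passes 120 N, or if a joint passes its speed limit or range.

## Robot

A 6-joint arm with a two-finger parallel gripper is mounted at the origin on the work surface. World frame = base frame: x ahead of the robot, y to its left, z up, the work surface at z = 0. Lengths are in m, angles in rad, forces in N, time in s.
With the tool pointing down it reaches from about 0.325 to 0.875 m from the base axis. Payload 4.4 kg.
Tool frame: the origin (TCP) lies on the front face of the gripper's body, between the roots of the fingers; the fingertips stand 73 mm ahead of it and the grasp point (between the pads) lies 54 mm ahead of it (arm.grip_point_offset is the distance from the TCP to the grasp point, in m); z points along the fingers, y is the line along which they close (so a half turn about z gives the same grasp; the last joint's range is limited). The gripper opens to 85 mm and grips with 20 to 120 N. Pads are 22 mm wide; open, the fingers measure 114 mm over their backs; the gripper's body (76 mm by 85 mm) begins 54 mm behind the grasp point. The pads swing forward as they close: fully open they stand 13 mm farther back than shut.
Start: joints at [1, 0.207, 1.542, -0, 1.393, -0.15], TCP at [0.235, 0.525, 0.304] pointing down, gripper open.
Joint ranges: [-2.73, 2.73], [-0.86, 2.22], [0.23, 2.46], [-1.11, 4.25], [0.08, 2.63], [-2.82, 2.82]. Speed limits (rad/s): [2.79, 2.79, 3.14, 3.14, 3.14, 3.14].

## Interface

Orientations are given as a 3x3 rotation matrix whose columns are the frame's x, y, z axes.
In Python, from cell import arm gives the robot as it stands.
- The arm moves only by the tool step_arm, never from a script. Its argument "plan" is a list of rows, each a list of 6 numbers: the shift along the tool's x, y, z in cm, then the turn, a rotation vector about the tool's x, y, z in rad. In form: [[tx, ty, tz, wx, wy, wz], ...]. A call has 1 to 10 rows; each row is the pose to reach, as a shift and turn from the pose commanded when the call began, along the tool's axes at that moment; what a row does not reach only later rows make up. A row lasts 1/10 s, in which the tool goes at most 50 mm and 8.59 degrees, less where a joint would pass 70% of its speed; a pose out of reach is approached as far as the arm can. A call with a gripper value outside its range is refused whole. "jaw" is the closure, from -1 (fully open) to 1 (shut), so that 0 is half open, set as the call begins (left out, the last holds). The fingers move at their own pace and stop on an object; the grip force is fixed at half the most. Time passes only in rows, so rows that repeat a pose let the fingers close. It gives the time, the measured TCP pose, the force, the opening and the grip force at its end, in the units of the state.
- arm.state(): the state, without advancing time (a new reading comes with each control period).
- arm.snapshot(name): name is "scene" or "top" or "wrist"; returns the picture (480x640x3 uint8, red, green, blue); there is no depth.
- arm.get_calibration(name): a dict with "mtx" (3x3 intrinsics, pixels), "rvec" (rotation vector, rad) and "tvec" (3), from world to camera coordinates, as OpenCV has them. Camera axes: x right, y down, z forward; pixel columns grow to the right and rows downward; lengths in m; the calibration is good to about 2 mm. The wrist camera is an equidistant fisheye: a pixel r from the principal point sees the ray r / f radians off the axis. A picture is of the moment at which its call begins: read the wrist's pose just before it. get_calibration takes no time and is no camera call; for the wrist camera it gives the pose at the moment of the call.
- arm.hand_in(): hands the job in; it is judged then, once.
The state is a dict: "time": time; "q": joint angles; "joint_vel": joint speeds; "tau": joint torques, N m; "eef_pos": TCP position; "eef_rot": TCP orientation; "ft_force": force on the tool from outside, world axes, zero at the start; "moment": the same for the moment, N m; "opening": opening from 0.0 (shut) to 1.0 (fully open); "finger_force": force on a finger pad.
Only numpy, scipy, OpenCV 4.12 (cv2) and the standard library are available. Lean on these libraries where they do the work, as an engineer would, in place of code of your own. Each camera call takes 0.05 s, during which the arm holds its last target. There are 200 camera calls.

## Working session

There is one attempt and no reset: what is moved stays moved. The work goes in short steps, Python scripts to look and compute and a tool call to move; the robot and the scene stay as the last step left them, time stands still between calls to the robot, and variables do not carry over. Pictures are saved under pics/ and viewed, at most 10 in all, crops included, and the job is handed in when it is done.

Besides the shell and the picture viewer there is one more tool, called after "Request:" as name(argument=value, ...), one argument or row to a line, values as JSON. step_arm: Moves the arm, as the interface text tells. Its arguments: {"type":"object","properties":{"plan":{"type":"array"},"jaw":{"type":"number"}},"required":["plan"]}

```bash
mkdir -p pics; ls; python3 - <<'E'
from cell import arm
import cv2,numpy as np
for n in("top","scene"):
    cv2.imwrite(f"pics/{n}.png",arm.snapshot(n)[:,:,::-1])
    c=arm.get_calibration(n);print(n,c)
s=arm.state();print(s['time'],s['eef_pos'],s['eef_rot'],s['opening'],s['ft_force'])
E
```

```text
pics
top {'mtx': array([[538.850865  ,   0.        , 319.66826669],
       [  0.        , 538.850865  , 237.41557663],
       [  0.        ,   0.        ,   1.        ]]), 'rvec': array([ 2.15961034, -2.15336105,  0.10020082]), 'tvec': array([-0.00445779,  0.60273862,  0.88955537])}
scene {'mtx': array([[557.69006889,   0.        , 319.11590282],
       [  0.        , 557.69006889, 250.3842894 ],
       [  0.        ,   0.        ,   1.        ]]), 'rvec': array([ 2.12534353,  0.80750971, -0.38488669]), 'tvec': array([-0.44874071, -0.15139678,  1.50906672])}
0.1 [0.23460693 0.5243668  0.30281708] [[-9.12756297e-01  4.08502914e-01 -1.14565611e-03]
 [ 4.08504397e-01  9.12754611e-01 -1.78277521e-03]
 [ 3.17434029e-04 -2.09524486e-03 -9.99997755e-01]] 0.9958239899722808 [-0.69675796 -0.56441425  0.27163103]
```

View pics/top.png

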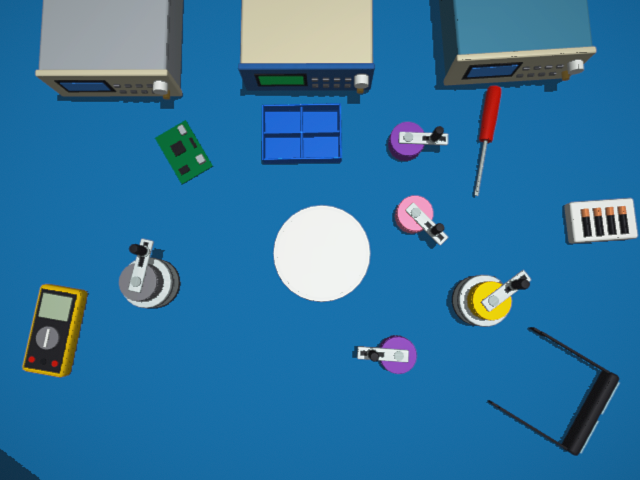

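View pics/scene.png

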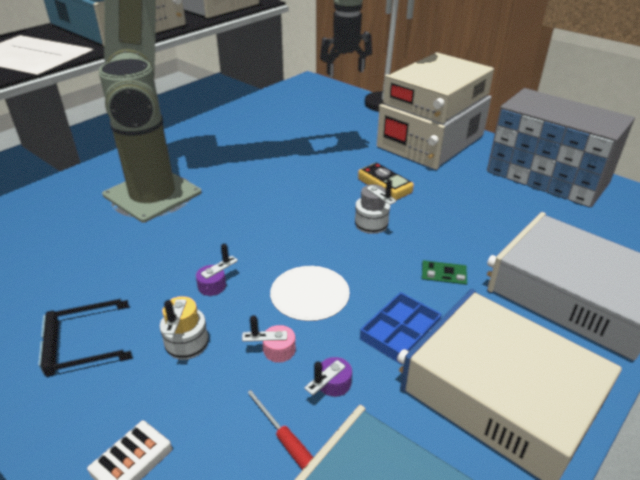

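The top view shows five crank lids: yellow (491,300) on an aluminium pot, grey (139,283) on a pot, pink (415,215), and purple (407,140) and (398,355) loose on the table. Only (491,300) is yellow and sits on a pot, so it is the target. Its handle is near (520,283) and the mat centre near (322,253). I'll confirm this in a crop.

```bash
python3 - <<'E'
import cv2,numpy as np
a=cv2.imread("pics/top.png")[255:335,445:545];b=cv2.imread("pics/scene.png")[285:365,140:220]
f=lambda i:cv2.resize(i,None,fx=5,fy=5,interpolation=cv2.INTER_CUBIC)[:400,:400*i.shape[1]//80]
cv2.imwrite("pics/c1.png",cv2.resize(np.hstack([f(a),f(b)[:,:300]]),None,fx=1,fy=1))
im=cv2.imread("pics/top.png");m=(im.min(2)>200).astype(np.uint8);m[:, :270]=0;m[:,375:]=0;m[:200]=0;m[305:]=0
print(np.argwhere(m).mean(0)[::-1])
E
cat >h.py <<'E'
import cv2,numpy as np
from cell import arm
def ray(n,u,v,z):
    c=arm.get_calibration(n);R=cv2.Rodrigues(c['rvec'])[0];C=-R.T@c['tvec'];K=c['mtx']
    x,y=(u-K[0,2])/K[0,0],(v-K[1,2])/K[1,1]
    if n=='wrist':
        r=np.hypot(x,y);s=np.sin(r)/r if r else 1;d=np.array([x*s,y*s,np.cos(r)])
    else: d=np.array([x,y,1])
    d=R.T@d;return C+d*(z-C[2])/d[2]
def proj(n,p):
    c=arm.get_calibration(n);R=cv2.Rodrigues(c['rvec'])[0];q=R@np.array(p)+c['tvec'];K=c['mtx']
    if n=='wrist':
        r=np.hypot(q[0],q[1]);t=np.arctan2(r,q[2]);x,y=q[:2]/r*t
    else:x,y=q[:2]/q[2]
    return K[0,0]*x+K[0,2],K[1,1]*y+K[1,2]
E
```

```text
[321.27198766 253.08542573]
```

View pics/c1.png

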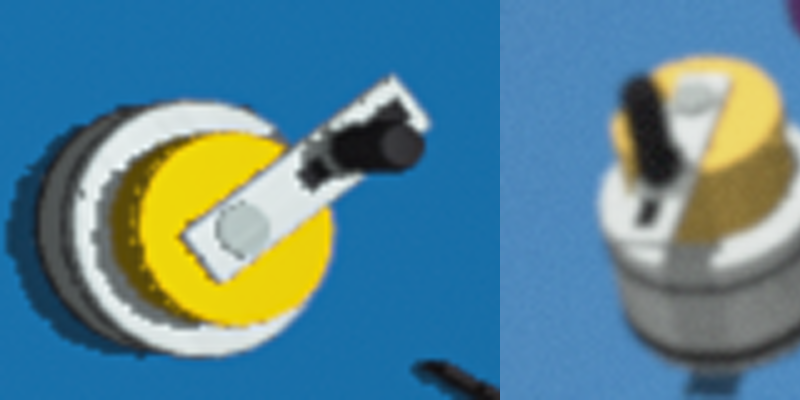

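The crop confirms it: yellow lid on the pot, arm axis boss at (493.6,301), handle top at (525.6,284).

```bash
python3 - <<'E'
from h import *
H=ray('top',525.6,284,.152);A=ray('top',493.6,301,.105);A2=ray('top',492.4,300.6,.098);M=ray('top',321.3,253.1,.004);G=ray('top',138,283,.1)
P=ray('top',397,355,.04)
print('H',H,'axis',A,A2,'mat',M,'grey',G,'purple',P)
d=H-A;print('r',np.hypot(*d[:2]),'ang',np.degrees(np.arctan2(d[1],d[0])),'reach',np.hypot(*H[:2]))
print([ray('top',u,v,.004) for u,v in((274,253),(369.5,253))])
print(arm.state()['eef_rot'], 'hs scene',ray('scene',140+640/5-500/5,285+80/5,.152))
E
```

```text
H [ 0.52143947 -0.30720223  0.152     ] axis [ 0.49620182 -0.27391293  0.105     ] [ 0.4967732  -0.27417957  0.098     ] mat [ 0.57819455 -0.00517759  0.004     ] grey [0.52223759 0.28330958 0.1       ] purple [ 0.40637301 -0.13164254  0.04      ]
r 0.04177459210563745 ang -52.833095460692086 reach 0.6052043733226521
[array([0.57816714, 0.07826762, 0.004     ]), array([ 0.57857848, -0.08994988,  0.004     ])]
[[-9.12756297e-01  4.08502914e-01 -1.14565611e-03]
 [ 4.08504397e-01  9.12754611e-01 -1.78277521e-03]
 [ 3.17434029e-04 -2.09524486e-03 -9.99997755e-01]] hs scene [ 0.51927267 -0.30526742  0.152     ]
```

Request:
step_arm(
  plan=[
    [-3,-3.2,0.1,0,0,-0.042],
    [-6,-6.4,0.2,0,0,-0.084],
    [-9,-9.6,0.3,0,0,-0.126],
    [-12,-12.8,0.4,0,0,-0.168],
    [-15,-16,0.5,0,0,-0.21],
    [-18,-19.2,0.6,0,0,-0.252],
    [-21,-22.4,0.7,0,0,-0.294],
    [-24,-25.6,0.8,0,0,-0.336],
    [-27,-28.8,0.9,0,0,-0.378],
    [-30,-32,1,0,0,-0.42],
  ],
)

```text
time: 1.1
eef_pos: [0.3779, 0.1085, 0.2936]
eef_rot: [[-1.0, -0.001, 0.0], [-0.001, 1.0, 0.0], [-0.0, 0.0, -1.0]]
ft_force: [1.0, -0.4, -0.0]
opening: 1.0
finger_force: 0.0
```

Request:
step_arm(
  plan=[
    [-1.5,-4.4,0.3,0,0,0],
    [-3,-8.8,0.6,0,0,0],
    [-4.5,-13.2,0.9,0,0,0],
    [-6,-17.6,1.2,0,0,0],
    [-7.5,-22,1.5,0,0,0],
    [-9,-26.4,1.8,0,0,0],
    [-10.5,-30.8,2.1,0,0,0],
    [-12,-35.2,2.4,0,0,0],
    [-13.3,-39,2.7,0,0,0],
    [-14.3,-41.5,2.8,0,0,0],
  ],
)

```text
time: 2.1
eef_pos: [0.5206, -0.3076, 0.2647]
eef_rot: [[-1.0, 0.003, -0.001], [0.003, 1.0, 0.0], [0.001, 0.0, -1.0]]
ft_force: [-0.4, 0.5, -0.9]
opening: 0.997
finger_force: 0.0
```

```bash
python3 - <<'E'
from h import *
s=arm.state();print(s['time'],s['eef_pos'],s['q'])
i=arm.snapshot('wrist')
c=arm.get_calibration('wrist');print(c)
cv2.imwrite('pics/w1.png',i[:,:,::-1])
s=arm.state();print(s['eef_pos'],s['joint_vel'])
for p in((.521,-.307,.152),(.4965,-.274,.105),(.521,-.307,.104)):print(p,proj('wrist',p))
E
```

```text
2.1 [ 0.52056779 -0.30761255  0.26467173] [-6.76578089e-01  3.02068303e-01  1.50628483e+00 -4.61657570e-04
  1.33440279e+00 -2.24435967e+00]
{'mtx': array([[371.64829954,   0.        , 323.62934577],
       [  0.        , 371.64829954, 239.04979944],
       [  0.        ,   0.        ,   1.        ]]), 'rvec': array([-2.07270478, -2.06285578, -0.29012861]), 'tvec': array([ 0.30882165, -0.52709028,  0.19333234])}
[ 0.52152518 -0.31074025  0.26474616] [ 0.03301736 -0.06380234  0.07171469  0.01156938  0.03362864  0.04413384]
(0.521, -0.307, 0.152) (np.float64(331.3046218694173), np.float64(271.2088982869444))
(0.4965, -0.274, 0.105) (np.float64(382.2311062792604), np.float64(207.56058820385664))
(0.521, -0.307, 0.104) (np.float64(330.1194580859528), np.float64(244.39655530255033))
```

View pics/w1.png

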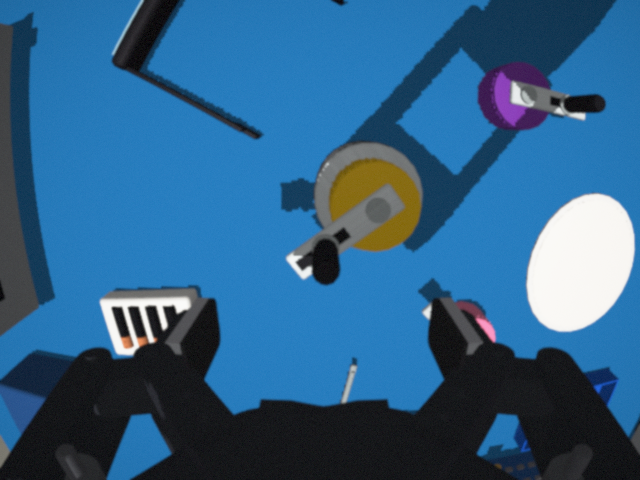

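Request:
step_arm(
  plan=[
    [0,0,0.8,0,0,0],
    [0,0,1.8,0,0,0],
    [0,0,2.8,0,0,0],
    [0,0,3.8,0,0,0],
    [0,0,4.8,0,0,0],
    [0,0,5.8,0,0,0],
    [0,0,6.8,0,0,0],
    [0,0,7.5,0,0,0],
    [0,0,7.9,0,0,0],
    [0,0,7.9,0,0,0],
  ],
)

```text
time: 3.15
eef_pos: [0.5204, -0.3048, 0.1861]
eef_rot: [[-1.0, 0.001, -0.001], [0.001, 1.0, 0.001], [0.001, 0.001, -1.0]]
ft_force: [-0.0, 0.6, -1.0]
opening: 1.005
finger_force: 0.0
```

Request:
step_arm(
  plan=[
    [0,-0.2,0,0,0,0],
    [0,-0.2,0,0,0,0],
    [0,-0.2,0,0,0,0],
    [0,-0.2,0,0,0,0],
    [0,-0.2,0,0,0,0],
    [0,-0.2,0,0,0,0],
    [0,-0.2,0,0,0,0],
    [0,-0.2,0,0,0,0],
    [0,-0.2,0,0,0,0],
    [0,-0.2,0,0,0,0],
  ],
  jaw=1,
)

```text
time: 4.15
eef_pos: [0.5209, -0.3071, 0.1872]
eef_rot: [[-1.0, 0.001, 0.001], [0.001, 1.0, -0.0], [-0.001, -0.0, -1.0]]
ft_force: [-0.1, -0.2, 2.3]
opening: 0.171
finger_force: 58.6
```

```bash
python3 - <<'E'
import numpy as np
th=np.radians(-53.4+14.5*np.arange(61));r=np.r_[4.11,4.2*np.ones(60)]
P=np.c_[-r*np.cos(th),r*np.sin(th),-.8*14.5/360*np.arange(61)]
for k in range(6):
    print([[*map(float,np.round(P[10*k+j]-P[10*k],2)),0,0,0] for j in range(1,11)])
E
```

```text
[[-0.82, 0.66, -0.03, 0, 0, 0], [-1.37, 1.56, -0.06, 0, 0, 0], [-1.69, 2.58, -0.1, 0, 0, 0], [-1.74, 3.64, -0.13, 0, 0, 0], [-1.52, 4.67, -0.16, 0, 0, 0], [-1.05, 5.62, -0.19, 0, 0, 0], [-0.35, 6.43, -0.23, 0, 0, 0], [0.52, 7.03, -0.26, 0, 0, 0], [1.51, 7.39, -0.29, 0, 0, 0], [2.57, 7.5, -0.32, 0, 0, 0]]
[[1.05, -0.16, -0.03, 0, 0, 0], [2.02, -0.58, -0.06, 0, 0, 0], [2.86, -1.23, -0.1, 0, 0, 0], [3.51, -2.07, -0.13, 0, 0, 0], [3.92, -3.05, -0.16, 0, 0, 0], [4.08, -4.1, -0.19, 0, 0, 0], [3.97, -5.15, -0.23, 0, 0, 0], [3.6, -6.14, -0.26, 0, 0, 0], [3.0, -7.01, -0.29, 0, 0, 0], [2.19, -7.7, -0.32, 0, 0, 0]]
[[-0.95, -0.47, -0.03, 0, 0, 0], [-1.99, -0.68, -0.06, 0, 0, 0], [-3.05, -0.63, -0.1, 0, 0, 0], [-4.06, -0.31, -0.13, 0, 0, 0], [-4.96, 0.25, -0.16, 0, 0, 0], [-5.69, 1.01, -0.19, 0, 0, 0], [-6.21, 1.94, -0.23, 0, 0, 0], [-6.48, 2.97, -0.26, 0, 0, 0], [-6.48, 4.03, -0.29, 0, 0, 0], [-6.22, 5.05, -0.32, 0, 0, 0]]
[[0.51, 0.93, -0.03, 0, 0, 0], [1.24, 1.7, -0.06, 0, 0, 0], [2.14, 2.26, -0.1, 0, 0, 0], [3.15, 2.58, -0.13, 0, 0, 0], [4.21, 2.64, -0.16, 0, 0, 0], [5.24, 2.43, -0.19, 0, 0, 0], [6.2, 1.97, -0.23, 0, 0, 0], [7.01, 1.29, -0.26, 0, 0, 0], [7.62, 0.42, -0.29, 0, 0, 0], [7.99, -0.57, -0.32, 0, 0, 0]]
[[0.11, -1.05, -0.03, 0, 0, 0], [-0.04, -2.1, -0.06, 0, 0, 0], [-0.45, -3.08, -0.1, 0, 0, 0], [-1.1, -3.92, -0.13, 0, 0, 0], [-1.93, -4.58, -0.16, 0, 0, 0], [-2.9, -5.0, -0.19, 0, 0, 0], [-3.95, -5.17, -0.23, 0, 0, 0], [-5.0, -5.07, -0.26, 0, 0, 0], [-6.0, -4.71, -0.29, 0, 0, 0], [-6.87, -4.11, -0.32, 0, 0, 0]]
[[-0.7, 0.8, -0.03, 0, 0, 0], [-1.17, 1.75, -0.06, 0, 0, 0], [-1.4, 2.78, -0.1, 0, 0, 0], [-1.35, 3.84, -0.13, 0, 0, 0], [-1.05, 4.86, -0.16, 0, 0, 0], [-0.49, 5.76, -0.19, 0, 0, 0], [0.27, 6.5, -0.23, 0, 0, 0], [1.19, 7.02, -0.26, 0, 0, 0], [2.21, 7.3, -0.29, 0, 0, 0], [3.27, 7.31, -0.32, 0, 0, 0]]
```

Request:
step_arm(
  plan=[
    [-0.82,0.66,-0.03,0,0,0],
    [-1.37,1.56,-0.06,0,0,0],
    [-1.69,2.58,-0.1,0,0,0],
    [-1.74,3.64,-0.13,0,0,0],
    [-1.52,4.67,-0.16,0,0,0],
    [-1.05,5.62,-0.19,0,0,0],
    [-0.35,6.43,-0.23,0,0,0],
    [0.52,7.03,-0.26,0,0,0],
    [1.51,7.39,-0.29,0,0,0],
    [2.57,7.5,-0.32,0,0,0],
  ],
)

```text
time: 5.15
eef_pos: [0.4941, -0.2313, 0.1902]
eef_rot: [[-1.0, 0.001, 0.0], [0.001, 1.0, 0.0], [-0.0, 0.0, -1.0]]
ft_force: [1.1, -0.3, 0.8]
opening: 0.168
finger_force: 58.6
```

Forces are low, so I'll continue.

Request:
step_arm(
  plan=[
    [1.05,-0.16,-0.03,0,0,0],
    [2.02,-0.58,-0.06,0,0,0],
    [2.86,-1.23,-0.1,0,0,0],
    [3.51,-2.07,-0.13,0,0,0],
    [3.92,-3.05,-0.16,0,0,0],
    [4.08,-4.1,-0.19,0,0,0],
    [3.97,-5.15,-0.23,0,0,0],
    [3.6,-6.14,-0.26,0,0,0],
    [3.0,-7.01,-0.29,0,0,0],
    [2.19,-7.7,-0.32,0,0,0],
  ],
)

```text
time: 6.15
eef_pos: [0.4733, -0.3099, 0.1932]
eef_rot: [[-1.0, 0.001, -0.001], [0.001, 1.0, 0.0], [0.001, 0.0, -1.0]]
ft_force: [-2.1, 0.9, 3.5]
opening: 0.169
finger_force: 58.9
```

Request:
step_arm(
  plan=[
    [-0.95,-0.47,-0.03,0,0,0],
    [-1.99,-0.68,-0.06,0,0,0],
    [-3.05,-0.63,-0.1,0,0,0],
    [-4.06,-0.31,-0.13,0,0,0],
    [-4.96,0.25,-0.16,0,0,0],
    [-5.69,1.01,-0.19,0,0,0],
    [-6.21,1.94,-0.23,0,0,0],
    [-6.48,2.97,-0.26,0,0,0],
    [-6.48,4.03,-0.29,0,0,0],
    [-6.22,5.05,-0.32,0,0,0],
  ],
)

```text
time: 7.15
eef_pos: [0.5355, -0.2572, 0.1966]
eef_rot: [[-1.0, 0.0, 0.001], [0.0, 1.0, -0.0], [-0.001, -0.0, -1.0]]
ft_force: [0.8, -0.4, 1.2]
opening: 0.169
finger_force: 58.6
```

Request:
step_arm(
  plan=[
    [0.51,0.93,-0.03,0,0,0],
    [1.24,1.7,-0.06,0,0,0],
    [2.14,2.26,-0.1,0,0,0],
    [3.15,2.58,-0.13,0,0,0],
    [4.21,2.64,-0.16,0,0,0],
    [5.24,2.43,-0.19,0,0,0],
    [6.2,1.97,-0.23,0,0,0],
    [7.01,1.29,-0.26,0,0,0],
    [7.62,0.42,-0.29,0,0,0],
    [7.99,-0.57,-0.32,0,0,0],
  ],
)

```text
time: 8.15
eef_pos: [0.4546, -0.2647, 0.1997]
eef_rot: [[-1.0, 0.001, -0.0], [0.001, 1.0, 0.001], [0.0, 0.001, -1.0]]
ft_force: [0.7, 1.4, 2.9]
opening: 0.172
finger_force: 58.7
```

Request:
step_arm(
  plan=[
    [0.11,-1.05,-0.03,0,0,0],
    [-0.04,-2.1,-0.06,0,0,0],
    [-0.45,-3.08,-0.1,0,0,0],
    [-1.1,-3.92,-0.13,0,0,0],
    [-1.93,-4.58,-0.16,0,0,0],
    [-2.9,-5.0,-0.19,0,0,0],
    [-3.95,-5.17,-0.23,0,0,0],
    [-5.0,-5.07,-0.26,0,0,0],
    [-6.0,-4.71,-0.29,0,0,0],
    [-6.87,-4.11,-0.32,0,0,0],
  ],
)

```text
time: 9.15
eef_pos: [0.5253, -0.3051, 0.203]
eef_rot: [[-1.0, 0.001, 0.001], [0.001, 1.0, -0.001], [-0.001, -0.001, -1.0]]
ft_force: [-1.1, -1.4, 2.3]
opening: 0.168
finger_force: 58.7
```

Request:
step_arm(
  plan=[
    [-0.7,0.8,-0.03,0,0,0],
    [-1.17,1.75,-0.06,0,0,0],
    [-1.4,2.78,-0.1,0,0,0],
    [-1.35,3.84,-0.13,0,0,0],
    [-1.05,4.86,-0.16,0,0,0],
    [-0.49,5.76,-0.19,0,0,0],
    [0.27,6.5,-0.23,0,0,0],
    [1.19,7.02,-0.26,0,0,0],
    [2.21,7.3,-0.29,0,0,0],
    [3.27,7.31,-0.32,0,0,0],
  ],
)

```text
time: 10.15
eef_pos: [0.4905, -0.2316, 0.2062]
eef_rot: [[-1.0, 0.001, 0.0], [0.001, 1.0, 0.0], [-0.0, 0.0, -1.0]]
ft_force: [1.0, -0.2, 1.9]
opening: 0.17
finger_force: 58.6
```

```bash
python3 - <<'E'
from h import *
s=arm.state();print(s['time'],s['eef_pos'],s['ft_force'],s['moment'])
a=arm.snapshot('top');b=arm.snapshot('wrist')
f=lambda i:cv2.resize(i,(400,300),interpolation=cv2.INTER_CUBIC)
cv2.imwrite('pics/c2.png',np.hstack([f(a[210:360,420:620]),f(b)])[:,:,::-1])
s=arm.state();print(s['time'],s['eef_pos'],s['ft_force'],s['moment'])
E
```

```text
10.15 [ 0.49052688 -0.23163504  0.20621008] [ 1.01881933 -0.18268388  1.90243517] [-0.02883294 -0.28346038  0.01322469]
10.25 [ 0.48966086 -0.23210017  0.2061885 ] [-1.58542604 -0.81884385  3.12970188] [-0.08164175  0.24155224 -0.00495723]
```

View pics/c2.png

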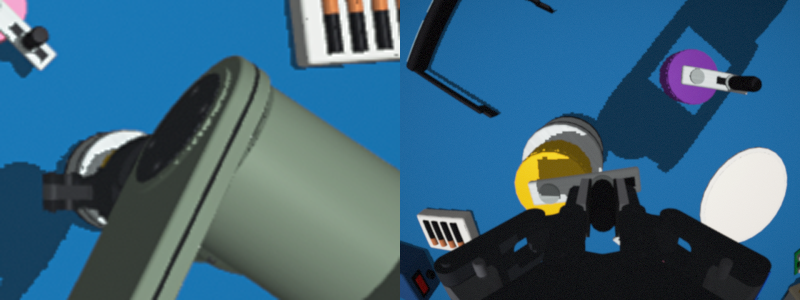

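The wrist view shows the handle pinched, with the crank arm along world +y as expected. Now I'll lift.

Request:
step_arm(
  plan=[
    [0,0,-0.3,0,0,0],
    [0,0,-0.8,0,0,0],
    [0,0,-1.4,0,0,0],
    [0,0,-2,0,0,0],
    [0,0,-2.7,0,0,0],
    [0,0,-3.4,0,0,0],
    [0,0,-4.2,0,0,0],
    [0,0,-5,0,0,0],
    [0,0,-5.8,0,0,0],
    [0,0,-6.4,0,0,0],
  ],
)

```text
time: 11.25
eef_pos: [0.4916, -0.2322, 0.2711]
eef_rot: [[-1.0, 0.001, 0.001], [0.001, 1.0, -0.001], [-0.001, -0.001, -1.0]]
ft_force: [-0.0, -0.1, -1.5]
opening: 0.171
finger_force: 58.4
```

```bash
python3 - <<'E'
from h import *
c=arm.get_calibration('wrist')
i=arm.snapshot('wrist');b=arm.snapshot('scene')
f=lambda i:cv2.resize(i,(400,300),interpolation=cv2.INTER_CUBIC)
cv2.imwrite('pics/c3.png',np.hstack([f(b[180:360,80:320]),f(i)])[:,:,::-1])
s=arm.state();print(s['time'],s['eef_pos'],s['ft_force'],s['moment'])
E
```

```text
11.35 [ 0.49197282 -0.23244468  0.27151817] [ 1.02071139  1.22963908 -1.21480361] [ 0.02260723  0.00857625 -0.00632136]
```

View pics/c3.png

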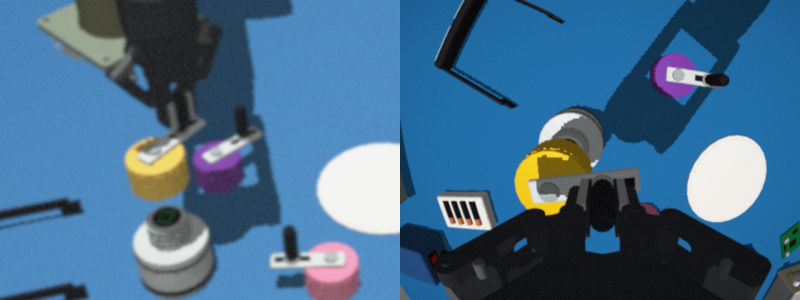

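The lid is off the neck and hanging upright. Next is the carry to the mat.

Request:
step_arm(
  plan=[
    [-0.1,0.3,0,0,0,0],
    [-0.3,1,0,0,0,0],
    [-0.6,2,0,0,0,0],
    [-1,3.4,0,0,0,0],
    [-1.5,5,0,0,0,0],
    [-2.1,6.8,0,0,0,0],
    [-2.6,8.6,0,0,0,0],
    [-3.2,10.5,0,0,0,0],
    [-3.8,12.4,0,0,0,0],
    [-4.4,14.3,0,0,0,0],
  ],
)

```text
time: 12.35
eef_pos: [0.5357, -0.0869, 0.2699]
eef_rot: [[-1.0, -0.0, -0.0], [-0.0, 1.0, 0.001], [0.0, 0.001, -1.0]]
ft_force: [0.2, -1.0, -1.4]
opening: 0.172
finger_force: 58.4
```

Request:
step_arm(
  plan=[
    [-0.6,1.9,0,0,0,0],
    [-1.2,3.8,0,0,0,0],
    [-1.7,5.6,0,0,0,0],
    [-2.2,7.3,0,0,0,0],
    [-2.7,8.8,0,0,0,0],
    [-3.1,10.2,0,0,0,0],
    [-3.4,11.3,0,0,0,0],
    [-3.6,12.1,0,0,0,0],
    [-3.8,12.5,0,0,0,0],
    [-3.8,12.6,0,0,0,0],
  ],
)

```text
time: 13.35
eef_pos: [0.5739, 0.037, 0.2701]
eef_rot: [[-1.0, 0.001, 0.0], [0.001, 1.0, -0.0], [-0.0, -0.0, -1.0]]
ft_force: [0.5, 0.4, -1.4]
opening: 0.171
finger_force: 58.4
```

```bash
python3 - <<'E'
from h import *
i=arm.snapshot('wrist');b=arm.snapshot('scene')
f=lambda i:cv2.resize(i,(400,300),interpolation=cv2.INTER_CUBIC)
cv2.imwrite('pics/c4.png',np.hstack([f(b[160:340,190:430]),f(i)])[:,:,::-1])
s=arm.state();print(s['time'],s['eef_pos'],s['ft_force'],s['moment'])
p=s['eef_pos'];print('boss if offset same',proj('wrist',p+[.005,-.042,-.083]))
E
```

```text
13.45 [0.57361896 0.0365786  0.27001188] [-0.50033321 -0.64509365 -1.46476249] [-0.01160764  0.01005608 -0.03162304]
boss if offset same (np.float64(233.201618048243), np.float64(304.9579553247296))
```

View pics/c4.png

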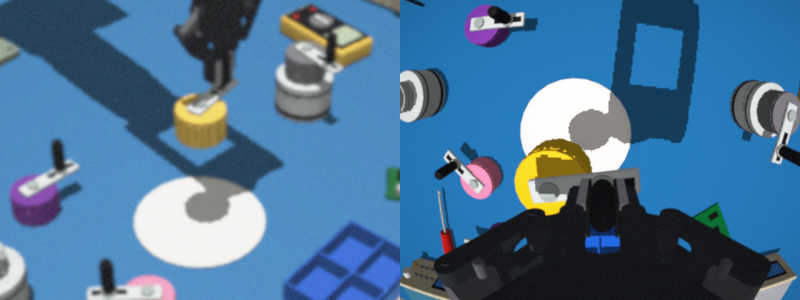

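Request:
step_arm(
  plan=[
    [0,0,0.5,0,0,0],
    [0,0,1.5,0,0,0],
    [0,0,3,0,0,0],
    [0,0,4.7,0,0,0],
    [0,0,6.5,0,0,0],
    [0,0,8.3,0,0,0],
    [0,0,10,0,0,0],
    [0,0,11.4,0,0,0],
    [0,0,12.3,0,0,0],
    [0,0,12.7,0,0,0],
  ],
)

```text
time: 14.45
eef_pos: [0.5728, 0.0368, 0.1414]
eef_rot: [[-1.0, 0.001, -0.003], [0.001, 1.0, 0.0], [0.003, 0.0, -1.0]]
ft_force: [-0.3, -0.3, -0.4]
opening: 0.164
finger_force: 58.5
```

Request:
step_arm(
  plan=[
    [0,0,0.1,0,0,0],
    [0,0,0.2,0,0,0],
    [0,0,0.3,0,0,0],
    [0,0,0.4,0,0,0],
    [0,0,0.5,0,0,0],
    [0,0,0.6,0,0,0],
    [0,0,0.7,0,0,0],
    [0,0,0.8,0,0,0],
    [0,0,0.9,0,0,0],
    [0,0,0.9,0,0,0],
  ],
)

```text
time: 15.45
eef_pos: [0.5735, 0.0369, 0.1338]
eef_rot: [[-1.0, 0.001, -0.0], [0.001, 1.0, 0.0], [0.0, 0.0, -1.0]]
ft_force: [-0.5, -1.1, -1.4]
opening: 0.168
finger_force: 58.5
```

Not in contact yet (-1.4 N is just the lid's weight). I'll go down slowly.

Request:
step_arm(
  plan=[
    [0,0,0.05,0,0,0],
    [0,0,0.1,0,0,0],
    [0,0,0.15,0,0,0],
    [0,0,0.2,0,0,0],
    [0,0,0.2,0,0,0],
  ],
)

```text
time: 15.95
eef_pos: [0.5736, 0.0368, 0.132]
eef_rot: [[-1.0, 0.001, -0.0], [0.001, 1.0, 0.0], [0.0, 0.0, -1.0]]
ft_force: [-0.7, -0.1, -0.9]
opening: 0.169
finger_force: 58.5
```

Request:
step_arm(
  plan=[
    [0,0,0.05,0,0,0],
    [0,0,0.1,0,0,0],
    [0,0,0.15,0,0,0],
    [0,0,0.15,0,0,0],
  ],
)

```text
time: 16.35
eef_pos: [0.5739, 0.0368, 0.1312]
eef_rot: [[-1.0, 0.001, 0.001], [0.001, 1.0, -0.0], [-0.001, -0.0, -1.0]]
ft_force: [-1.7, -0.1, 4.3]
opening: 0.166
finger_force: 59.1
```

The lid is on the mat (+4.3 N). Release and retreat.

Request:
step_arm(
  plan=[
    [0,0,0,0,0,0],
    [0,0,0,0,0,0],
    [0,0,0,0,0,0],
    [0,0,0,0,0,0],
    [0,0,0,0,0,0],
    [0,0,0,0,0,0],
    [0,0,0,0,0,0],
    [0,0,0,0,0,0],
  ],
  jaw=-0.3,
)

```text
time: 17.15
eef_pos: [0.5737, 0.0368, 0.1306]
eef_rot: [[-1.0, 0.001, 0.0], [0.001, 1.0, -0.0], [-0.0, -0.0, -1.0]]
ft_force: [-0.1, -0.4, -0.4]
opening: 0.653
finger_force: 0.0
```

Request:
step_arm(
  plan=[
    [0,0,-0.5,0,0,0],
    [0,0,-1.5,0,0,0],
    [0,0,-3,0,0,0],
    [0,0,-5,0,0,0],
    [0,0,-7,0,0,0],
    [0,0,-9,0,0,0],
    [0,0,-11,0,0,0],
    [0,0,-13,0,0,0],
    [0,0,-14.5,0,0,0],
    [0,0,-15,0,0,0],
  ],
)

```text
time: 18.15
eef_pos: [0.5748, 0.0368, 0.284]
eef_rot: [[-1.0, 0.001, 0.005], [0.001, 1.0, -0.0], [-0.005, -0.0, -1.0]]
ft_force: [0.4, -0.7, 0.2]
opening: 0.65
finger_force: 0.0
```

```bash
python3 - <<'E'
from h import *
i=arm.snapshot('wrist');b=arm.snapshot('scene')
f=lambda i:cv2.resize(i,(400,300),interpolation=cv2.INTER_CUBIC)
cv2.imwrite('pics/c5.png',np.hstack([f(b[160:400,130:450]),f(i)])[:,:,::-1])
s=arm.state();print(s['time'],s['eef_pos'],s['ft_force'],s['opening'])
E
```

```text
18.25 [0.57409792 0.03679049 0.28197836] [0.20849738 0.32656485 0.01432953] 0.6476058932725008
```

View pics/c5.png

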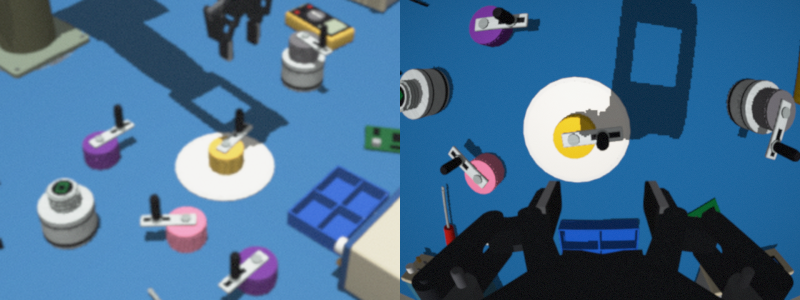

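The lid stands upright near the mat centre (wrist view at about (575,137)). The yellow pot is open, the grey lid is untouched and the gripper is clear.

```bash
python3 -c "
from cell import arm
print(arm.hand_in())"
```

```text
the job is handed in; nothing more can be done
None
```

The yellow lid is unscrewed (about 2.4 turns), lifted off and standing upright near the centre of the white mat; the grey lid wasn't touched, and the job was handed in at about 18 s.

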